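# Switch on the guarded UV inspection lamp

### The arm

A 6-joint arm with a two-finger parallel gripper is mounted at the origin on the work surface. World frame = base frame: x ahead of the robot, y to its left, z up, the work surface at z = 0. Lengths are in m, angles in rad, forces in N, time in s.
With the tool pointing down it reaches from about 0.275 to 0.975 m from the base axis. Payload 8.4 kg.
Tool frame: the origin (TCP) lies between the finger pads; the fingertips stand 11 mm ahead of it and the grasp point (between the pads) lies 8 mm behind it; z points along the fingers, y is the direction in which the jaws open and shut (so a half turn about z gives the same grasp; the last joint's range is limited). The gripper opens to 92 mm and grips with 3 to 60 N. Pads are 20 mm wide; open, the fingers measure 128 mm over their backs; the gripper's body (75 mm by 189 mm) begins 69 mm behind the grasp point.
Start: joints at [-1.341, 0.353, 1.633, -0, 1.155, -0.002], TCP at [0.144, -0.608, 0.226] pointing down, gripper open.
Joint ranges: [-2.63, 2.63], [-0.92, 2.1], [0.06, 2.66], [-1.3, 4.44], [0, 2.69], [-3.02, 3.02]. Speed limits (rad/s): [2.22, 2.22, 2.79, 3.14, 3.14, 3.14].

### API

Orientations are given as a unit quaternion [w, x, y, z].
In Python, from cell import read_state, get_image, camera_model, hand_in gives the robot as it stands.
- The arm moves only by the tool jog_arm, never from a script. Its argument "targets" is a list that holds one entry, the list of rows, each a list of 7 numbers: the shift along the world's x, y, z in mm, then the turn, a rotation vector about the world's x, y, z in degrees, then the finger opening in mm, from 0 to 91.9. In form: [[[tx, ty, tz, rx, ry, rz, hand], ...]]. A call has 1 to 20 rows; each row is the pose to reach, as a shift and turn from the pose commanded when the call began; what a row does not reach only later rows make up. A row lasts 1/12 s, in which the tool goes at most 41.7 mm and 7.16 degrees, less where a joint would pass 70% of its speed; a pose out of reach is approached as far as the arm can. A call with a gripper value outside its range is refused whole. The fingers move at their own pace and stop on an object; the grip force is fixed at half the most. Time passes only in rows, so rows that repeat a pose let the fingers close. It gives the time, the measured TCP pose, the force and the opening at its end, in the units of the state.
- read_state(): the state, without advancing time (a new reading comes with each control period).
- get_image(name): name is "side" or "top" or "wrist"; returns the picture (480x640x3 uint8, red, green, blue); there is no depth.
- camera_model(name): a dict with "fov_y" (degrees; the focal length in pixels is half the picture's height over the tangent of half this angle, whatever the lens; pixels are square), "cx", "cy" (the principal point, pixels), "cam_to_world" (4x4, takes a point from camera to world coordinates). Camera axes: x right, y down, z forward; pixel columns grow to the right and rows downward; lengths in m; the calibration is good to about 2 mm. The wrist camera is an equidistant fisheye: a pixel r from the principal point sees the ray r / f radians off the axis. A picture is of the moment at which its call begins: read the wrist's pose just before it. camera_model takes no time and is no camera call; for the wrist camera it gives the pose at the moment of the call.
- hand_in(): hands the job in, once; it reports no verdict.
The state is a dict: "t": time; "q": joint angles; "joint_vel": joint speeds; "joint_efforts": joint torques, N m; "tool_pos": TCP position; "eef_rot": TCP orientation; "force": force on the tool from outside, world axes, zero at the start; "moment": the same for the moment, N m; "gripper_width": opening from 0.0 (shut) to 1.0 (fully open).
Only numpy, scipy, OpenCV 4.12 (cv2) and the standard library are available. Lean on these libraries where they do the work, as an engineer would, in place of code of your own. Each camera call takes 0.05 s, during which the arm holds its last target.

### The job

Switch on the fingerprint inspection lamp with a fingertip: swing the hinged guard on the grey lamp controller fully back, push the toggle beneath it all the way over, away from the guard's front and towards its hinge, then tip the guard forward so that it drops shut by its own weight over the switched toggle. Do not grip anything, push gently, do not press the falling guard down, and leave the pot, jar, lid, tile and brush where they are.

Things in the scene. Friction and masses are not known exactly. Their poses are not given: they have to be found in the camera images.
- console: grey lamp controller fixed to the table, 200 (x) x 220 (y) x 60 mm high; origin under its centre, z up, flat deck 60 mm above the origin. Its x axis runs from the guard's front to the guard's hinge (away from the robot, turned up to 0.4 rad). On the deck: the guarded toggle, hinge lugs 18 mm high, a fixed black knob (34 mm wide, 18 mm high, at x +55, y +60) and the loose pot.
- guard_hinge (a point): middle of the guard's hinge axis, at x +30, y -40, z +74 mm in the console frame (14 mm above the deck); fixed, axes as the console's. The hinge axis is along y. Shut, the guard reaches from here 59 mm to -x, is 52 mm wide, open below and at the back, its roof rising from 18 mm above the axis at the back to 40 mm at the front. Fully back, its top is 72 mm above the deck.
- guard (a joint): angle of the guard, a dark steel cover of about 80 g, in rad: 0 = shut (resting on its stop, 2 mm off the deck), 1.55 = fully back against its stop. No spring, little friction, smooth slippery surface: from about 1.25 rad on it falls back to the open stop and stays there; below about 0.95 rad it falls shut.
- guard_tab (a point): front face of the guard's upright thumb tab (32 mm wide, 4 mm thick, 18 mm tall, at the front of the roof), 6 mm below the tab's top; moves with the guard. Guard shut: 58 mm to -x of the hinge axis, 52 mm above it; following an arc about the axis, a push to +x swings the guard up and back. Fully back, the tab points to +x, its end 57 mm beyond the axis and 57 mm above it; an arc up and to -x from there tips the guard forward.
- toggle (a joint): angle of the toggle in rad: 0 to 0.08 at the start = off (leaning to -x of the console, away from the hinge, 0.35 rad off vertical), 0.7 = fully on (leaning as far to +x, towards the hinge). Stays where it is left; about 1.5 N at its end moves it.
- toggle_tip (a point): end of the steel bat toggle, which is 34 mm long and up to 10 mm thick near its end; it pivots on the deck 32 mm to -x of the hinge axis, midway across the guard. The tip stands 32 mm above the deck when off or on and moves 23 mm along x from off to on.
- pot: small open aluminium pot standing loose on the controller's deck beside the guard, 36 mm across, 36 mm high; origin under its centre. Leave it.
- jar: grey screw-top powder jar, 60 mm across, 75 mm high, loose on the table by the controller; origin under its centre. Leave it.
- tin_lid: shallow aluminium jar lid, 66 mm across, 12 mm high, loose on the table; origin under its centre. Leave it.
- tile: white ceramic tile 100 x 100 x 8 mm lying loose on the table; origin under its centre. Leave it.
- brush: small dusting brush 160 mm long lying loose on the table along its x axis. Leave it.

How it is judged:
On the way, in this order (a step that is already met when the one before it is completed fails the run):
1. the guard is fully back and stays there, the toggle still off (value of joint guard above 1.4 rad and value of joint toggle below 0.2 rad), for 0.2 s.
2. the toggle is pushed fully over while the guard is back (value of joint guard above 1.2 rad and value of joint toggle above 0.6 rad), for 0.2 s.
3. the guard has dropped shut over the switched toggle (value of joint guard below 0.06 rad and value of joint toggle above 0.6 rad), for 0.2 s.
At the end, for the whole second after the job is handed in: The toggle is fully on (above 0.6 of 0.7 rad), the guard is shut over it and at rest (below 0.06 rad), and each loose bystander is within 25 mm of where it stood (all of step 3 and velocity of joint guard between -0.05 and 0.05 rad/s and distance of each of pot, jar, tin_lid, tile, brush from where it was at the start of the episode below 0.025 m); the robot touches nothing.
It fails at once if the controller, its guard or its toggle is gripped or pushed roughly (more than 30 N) (contact force between the fingers and console above 30 N).
It fails at once if the guard is pressed down (more than 6 N while nearly shut, toggle on) instead of dropping (value of joint toggle above 0.6 rad and value of joint guard below 0.5 rad and contact force between the fingers and console above 6 N).
It fails at once if a bystander is lifted, carried or pushed more than 25 mm (distance of any of pot, jar, tin_lid, tile, brush from where it was at the start of the episode above 0.025 m).
It fails at once if the pot or the jar is tipped over (angle between any of pot, jar's own z axis and vertical above 0.5 rad).
It also fails if it takes over 61 s, if anything falls off the work surface, if the arm or the gripper's body presses on something with over 40 N, if the wrist force passes 120 N, or if a joint passes its speed limit or range.

## Working session

There is one attempt and no reset: what is moved stays moved. The work goes in short steps, Python scripts to look and compute and a tool call to move; the robot and the scene stay as the last step left them, time stands still between calls to the robot, and variables do not carry over. Pictures are saved under pics/ and viewed, and the job is handed in when it is done.

Besides the shell and the picture viewer there is one more tool, called after "Request:" in YAML: its name, and indented under it one key for each argument. jog_arm: Moves the arm, as the interface text tells. Its arguments: {"type":"object","properties":{"targets":{"type":"array","items":{"type":"array","items":{"type":"array","items":{"type":"number"}}}}},"required":["targets"]}

```bash
ls; mkdir -p pics
python3 - <<'E'
from cell import *
import cv2
s=read_state();print(s)
for n in ("side","top","wrist"):
    m=camera_model(n);print(n,m)
    cv2.imwrite(f"pics/{n}0.png",cv2.cvtColor(get_image(n),cv2.COLOR_RGB2BGR))
E
```

```text
pics
{'t': 0.0, 'q': array([-1.34138106e+00,  3.53637648e-01,  1.63415152e+00, -1.78021310e-05,
        1.15519639e+00, -2.40796374e-03]), 'joint_vel': array([ 0.00053775, -0.00075485,  0.00034044, -0.00067442, -0.00153167,
       -0.00045971]), 'joint_efforts': array([-1.49362404e-05, -5.93837249e+01, -3.34211540e+01,  6.98403222e-02,
        2.35748675e-02, -9.41272378e-05]), 'tool_pos': array([ 0.14347284, -0.60780345,  0.2248628 ]), 'eef_rot': array([-6.91052066e-04,  9.93289110e-01,  1.15655780e-01, -8.69690866e-05]), 'force': array([ 0.23045992,  0.66576265, -0.14276734]), 'moment': array([ 0.06282974, -0.01595121, -0.02494028]), 'gripper_width': 0.9997160717170405}
side {'fov_y': 51.96782512675128, 'cx': 309.0424426644208, 'cy': 231.6112533108982, 'cam_to_world': array([[ 0.96524558, -0.12687907,  0.22847905,  0.37850463],
       [-0.26074233, -0.52684896,  0.80897689, -0.54948951],
       [ 0.01773172, -0.84043553, -0.54162137,  0.50362633],
       [ 0.        ,  0.        ,  0.        ,  1.        ]])}
top {'fov_y': 45.90795977941863, 'cx': 314.76836247676874, 'cy': 247.0486657461899, 'cam_to_world': array([[ 0.01593274, -0.99085484,  0.13398815,  0.43643854],
       [-0.99973251, -0.01803366, -0.01448089,  0.06301329],
       [ 0.01676476, -0.13372159, -0.99087713,  1.00980825],
       [ 0.        ,  0.        ,  0.        ,  1.        ]])}
wrist {'fov_y': 65.70646984690485, 'cx': 319.7709575766942, 'cy': 242.72672160027977, 'cam_to_world': array([[ 0.22992065, -0.9384118 , -0.25791431,  0.21512984],
       [-0.97320786, -0.22216693, -0.05923097, -0.59072441],
       [-0.00171699,  0.26462265, -0.96435051,  0.38390343],
       [ 0.        ,  0.        ,  0.        ,  1.        ]])}
```

View pics/side0.png

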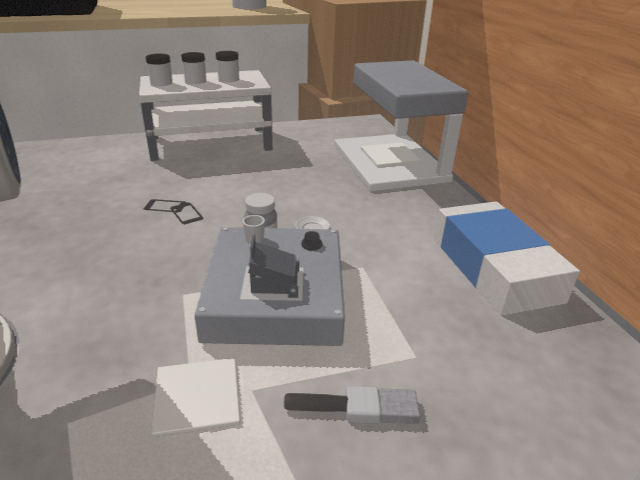

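View pics/top0.png

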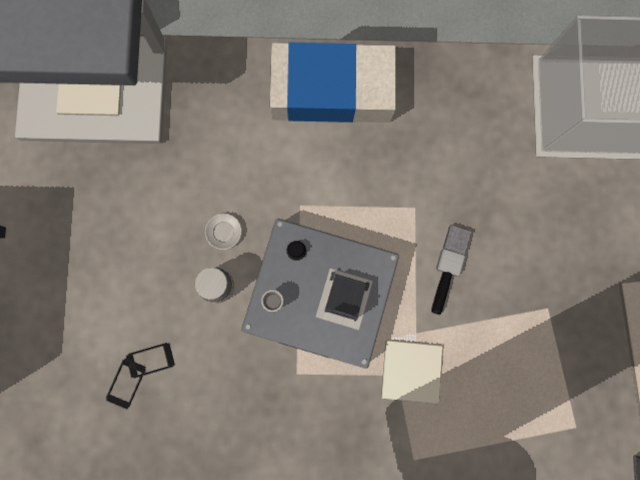

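The overview shows the console at top-image ≈(321,293), guard at ≈(348,296), pot (272,300), jar (213,284), lid (224,231), knob (296,250), tile (413,371) and brush (455,270). I'll enlarge these.

Run:
```python
import cv2
a=cv2.imread("pics/top0.png")[205:385,230:420]; cv2.imwrite("pics/topc.png",cv2.resize(a,None,fx=3.3,fy=3.3,interpolation=cv2.INTER_CUBIC))
a=cv2.imread("pics/side0.png")[185:345,190:360]; cv2.imwrite("pics/sidec.png",cv2.resize(a,None,fx=3.7,fy=3.7,interpolation=cv2.INTER_CUBIC))
```

```text
(no output)
```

View pics/topc.png

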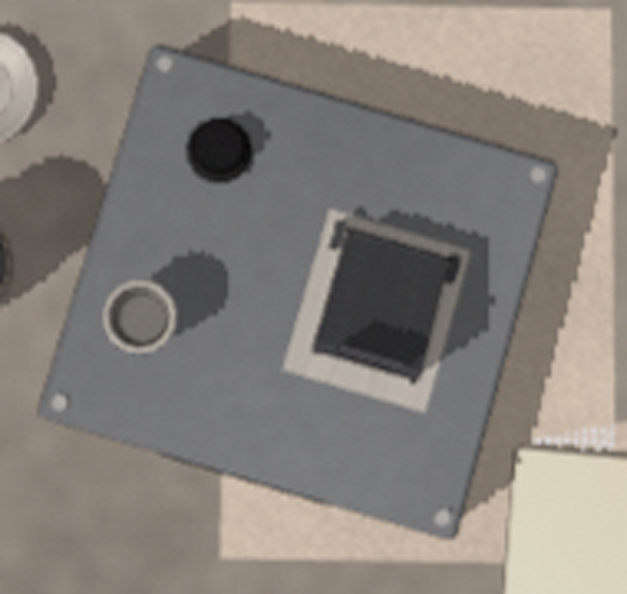

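View pics/sidec.png

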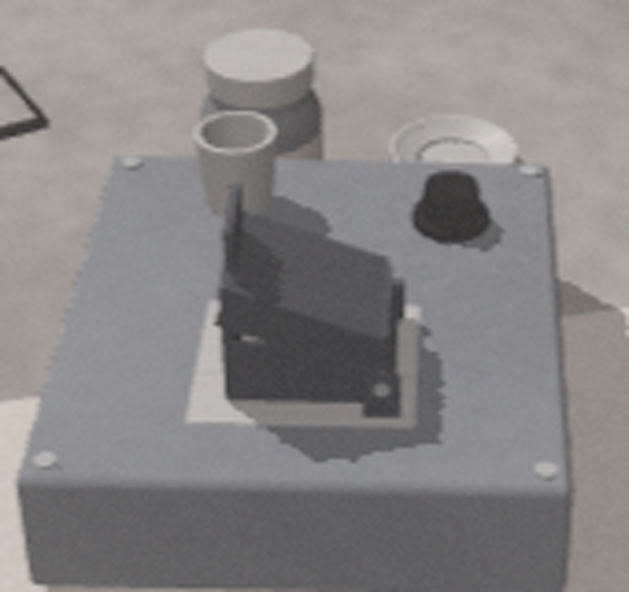

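```bash
cat > h.py <<'E'
import numpy as np, cv2
from cell import *
def proj(m,P):
    T=np.linalg.inv(m['cam_to_world']);p=np.atleast_2d(P)@T[:3,:3].T+T[:3,3]
    f=240/np.tan(np.radians(m['fov_y']/2))
    return np.c_[m['cx']+f*p[:,0]/p[:,2],m['cy']+f*p[:,1]/p[:,2]]
def atz(m,uv,z):
    f=240/np.tan(np.radians(m['fov_y']/2));M=m['cam_to_world']
    d=M[:3,:3]@np.array([(uv[0]-m['cx'])/f,(uv[1]-m['cy'])/f,1]);o=M[:3,3]
    return o+d*(z-o[2])/d[2]
def R(a): c,s=np.cos(a),np.sin(a);return np.array([[c,-s],[s,c]])
def w(pose,P):
    P=np.atleast_2d(np.array(P,float));return np.c_[P[:,:2]@R(pose[2]).T+pose[:2],P[:,2]]
E
python3 - <<'E'
from h import *
from scipy.optimize import least_squares
mt,ms=camera_model("top"),camera_model("side")
C=np.array([[.1,.11,.06],[.1,-.11,.06],[-.1,-.11,.06],[-.1,.11,.06],[.055,.06,.078]])
T=(np.array([(155,45),(556,162),(455,538),(38,412),(219,146)])+.5)/3.3-.5+[230,205]
S=(np.array([(550,165),(568,482),(20,485),(113,157)])+.5)/3.7-.5+[190,185]
for use in ("t","s","ts"):
    def f(p):
        r=[]
        if "t" in use:r.append(proj(mt,w(p,C))-T)
        if "s" in use:r.append(proj(ms,w(p,C[:4]))-S)
        return np.vstack(r).ravel()
    o=least_squares(f,[.45,.03,-.2]);print(use,o.x,np.round(o.fun.reshape(-1,2),1).tolist())
p=o.x
print("hinge",w(p,[.03,-.04,.074]),"tab",w(p,[.03-.058,-.04,.074+.052]))
for n,uv,z in(("pot",(142,317),.096),):
    q=atz(mt,(np.array(uv)+.5)/3.3-.5+[230,205],z);print(n,q,"console",(q[:2]-p[:2])@R(p[2]))
for n,uv,z in(("jar",(213,284),.075),("lid",(224,231),.012),("tile",(413,371),.008)):
    q=atz(mt,uv,z);print(n,q,"console",(q[:2]-p[:2])@R(p[2]))
# check guard overlay
im=cv2.imread("pics/top0.png");print(proj(mt,w(p,[.03-.058,-.04,.132])),proj(ms,w(p,[.03-.058,-.04,.132])),proj(ms,w(p,[.03,-.066,.074])))
E
```

```text
t [ 0.49005613  0.03755341 -0.27141282] [[-1.1, -1.7], [1.8, -0.5], [0.4, 1.1], [-1.0, 1.0], [-0.1, -0.2]]
s [ 0.49111703  0.03437844 -0.26706176] [[-0.3, -1.7], [2.6, 2.1], [-1.8, -1.0], [-0.7, -1.6]]
ts [ 0.49072753  0.03651602 -0.2684965 ] [[-0.7, -1.9], [2.3, -1.1], [1.2, 0.6], [-0.2, 0.9], [0.4, -0.5], [-0.8, -2.3], [1.7, 1.2], [-2.3, -2.1], [-1.0, -2.2]]
hinge [[ 0.50904137 -0.01000928  0.074     ]] tab [[0.45311946 0.00537708 0.126     ]]
pot [0.47188108 0.11581762 0.096     ] console [-0.03920848  0.07146067]
jar [0.49845581 0.21581629 0.075     ] console [-0.04011377  0.17492627]
lid [0.59723111 0.21036518 0.012     ] console [0.05656858 0.19587379]
tile [ 0.3576644  -0.12580991  0.008     ] console [-0.08523342 -0.19180919]
[[342.79466066 313.19786112]] [[250.55619279 239.38285242]] [[292.74841948 285.69688592]]
```

Run:
```python
from h import *
p=[.4907,.0365,-.2685]
print(w(p,[[-.068,-.04,.16]]), R(p[2])[:,0], np.degrees(p[2]))
s=read_state();print(s['t'],s['tool_pos'],(w(p,[[-.068,-.04,.16]])-s['tool_pos'])*1e3)
```

```text
[[0.41452503 0.01597262 0.16      ]] [ 0.96416991 -0.26528548] -15.383916799262604
0.15 [ 0.1435068  -0.60794786  0.22504358] [[271.01822986 623.92047794 -65.0435799 ]]
```

Request:
jog_arm:
  targets:
    - [[16,36,0,0,0,-2,0],[32,72,0,0,0,-4,0],[47,109,0,0,0,-6,0],[63,145,0,0,0,-8,0],[79,182,0,0,0,-10,0],[95,218,0,0,0,-12,0],[110,254,0,0,0,-14,0],[126,291,0,0,0,-16,0],[142,327,0,0,0,-18,0],[158,363,0,0,0,-20,0],[173,399,0,0,0,-22,0],[189,436,0,0,0,-24,0],[205,472,0,0,0,-26,0],[221,509,0,0,0,-28,0],[236,545,0,0,0,-28.7,0],[252,581,0,0,0,-28.7,0],[268,617,0,0,0,-28.7,0],[271,624,0,0,0,-28.7,0],[271,624,0,0,0,-28.7,0]]

```text
t: 1.73
tool_pos: [0.4152, 0.0177, 0.2255]
eef_rot: [-0.0, 0.991, -0.132, -0.0]
force: [0.4, -0.7, 0.0]
gripper_width: 0.004
```

Run:
```python
from h import *
for n in ("side","wrist"):
    cv2.imwrite(f"pics/{n}1.png",cv2.cvtColor(get_image(n),cv2.COLOR_RGB2BGR))
```

```text
(no output)
```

View pics/wrist1.png

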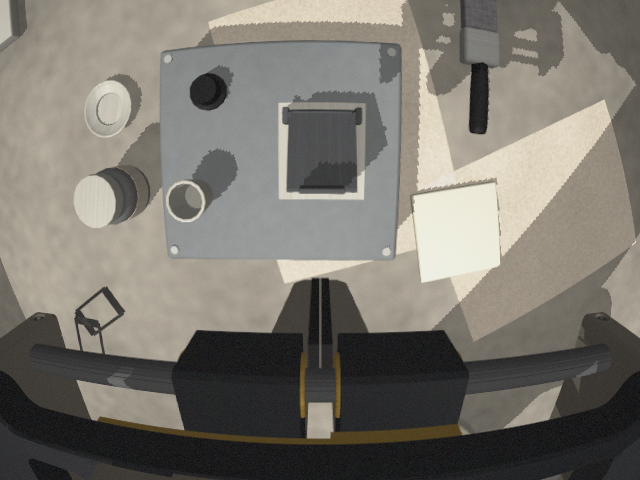

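View pics/side1.png

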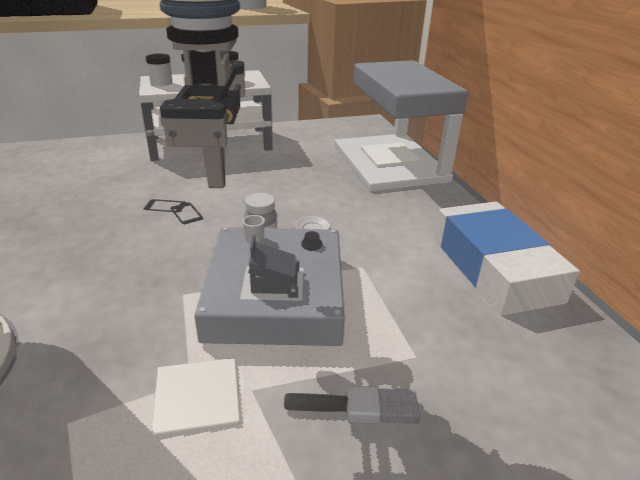

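The wrist view shows the guard centred at u≈322 in line with the shut fingers at u≈320, console corners near (162,49), (400,44), (397,259) and (168,258). In the side view the fingertip is around (216,187), well clear. I'll check the console pose against the wrist view.

```bash
cat >> h.py <<'E'
def projw(m,P):
    T=np.linalg.inv(m['cam_to_world']);p=np.atleast_2d(P)@T[:3,:3].T+T[:3,3]
    f=240/np.tan(np.radians(m['fov_y']/2));rr=np.hypot(p[:,0],p[:,1]);th=np.arctan2(rr,p[:,2])
    return np.c_[m['cx']+f*th*p[:,0]/rr,m['cy']+f*th*p[:,1]/rr]
E
python3 - <<'E'
from h import *
from scipy.optimize import least_squares
m=camera_model("wrist");mt,ms=camera_model("top"),camera_model("side")
C=np.array([[.1,.11,.06],[.1,-.11,.06],[-.1,-.11,.06],[-.1,.11,.06],[.055,.06,.078]])
W=np.array([(161,48),(400,43),(397,260),(167,259),(207,89)])
T=(np.array([(155,45),(556,162),(455,538),(38,412),(219,146)])+.5)/3.3-.5+[230,205]
S=(np.array([(550,165),(568,482),(20,485),(113,157)])+.5)/3.7-.5+[190,185]
o=least_squares(lambda p:(projw(m,w(p,C))-W).ravel(),[.49,.03,-.26]);print(o.x,o.fun.reshape(-1,2).round(1).tolist())
def f(p): return np.r_[(projw(m,w(p,C))-W).ravel(),(proj(mt,w(p,C))-T).ravel(),(proj(ms,w(p,C[:4]))-S).ravel()]
a=least_squares(f,o.x);print(a.x)
p=a.x
G=w(p,[[-.028,-.04+.016,.132],[-.028,-.056,.132],[-.029,-.066,.08],[.03,-.066,.074],[.03,-.04,.092]])
print("pred wrist",projw(m,G).round(1).tolist());print("side",proj(ms,G).round(1).tolist())
s=read_state();q=s['tool_pos'];print(s['t'],q,"tool in console mm",((q[:2]-p[:2])@R(p[2])*1e3).round(1),R(p[2])[:,0])
a=cv2.imread("pics/wrist1.png")[90:210,260:380];cv2.imwrite("pics/wc1.png",cv2.resize(a,None,fx=5,fy=5,interpolation=cv2.INTER_CUBIC))
E
```

```text
[ 0.48899027  0.03327939 -0.27506803] [[-1.0, 1.1], [3.7, -0.9], [0.1, 0.9], [0.5, -0.5], [-3.1, -0.7]]
[ 0.48968031  0.03428714 -0.27298418]
pred wrist [[298.6, 192.3], [345.4, 192.6], [353.2, 185.5], [353.6, 114.4], [322.1, 112.2]]
side [[251.2, 233.9], [248.6, 247.0], [248.9, 282.6], [292.2, 286.9], [292.9, 265.0]]
1.8333 [0.41389782 0.01533102 0.22525476] tool in console mm [-67.9 -38.7] [ 0.96297063 -0.26960631]
```

View pics/wc1.png

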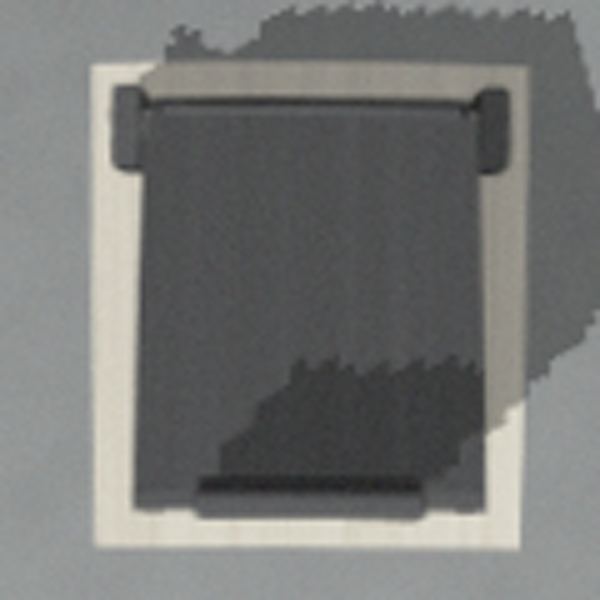

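Request:
jog_arm:
  targets:
    - [[0,-1,-30,0,0,0,0],[0,-1,-60,0,0,0,0],[0,-1,-85,0,0,0,0],[0,-1,-93,0,0,0,0],[10,-4,-93,0,0,0,0],[18,-6,-93,0,0,0,0],[22,-7,-93,0,0,0,0],[22,-7,-93,0,0,0,0]]

```text
t: 2.5
tool_pos: [0.4392, 0.0081, 0.1341]
eef_rot: [-0.0, 0.991, -0.135, 0.002]
force: [-0.1, -0.4, 0.7]
gripper_width: 0.005
```

Run:
```python
from h import *
a=get_image("side")[150:320,160:360];cv2.imwrite("pics/side2.png",cv2.cvtColor(cv2.resize(a,None,fx=3.5,fy=3.5,interpolation=cv2.INTER_CUBIC),cv2.COLOR_RGB2BGR))
p=np.array([.4897,.0343,-.273])
s=read_state();q=s['tool_pos'];print(s['t'],q,"tool in console mm",((q[:2]-p[:2])@R(p[2])*1e3).round(1),s['force'])
th=np.arange(0,1.36,.1);ex=-58*np.cos(th)+48*np.sin(th);ez=58*np.sin(th)+48*np.cos(th)
d=R(p[2])[:,0]
for a,x,z in zip(th,ex+58,ez-48):print(round(a,2),(x*d).round(1),z.round(1))
```

```text
2.55 [0.43822346 0.00832208 0.1338072 ] tool in console mm [-42.6 -38.9] [0.15346919 0.82936663 0.11440056]
0.0 [ 0. -0.] 0.0
0.1 [ 4.9 -1.4] 5.6
0.2 [10.3 -2.9] 10.6
0.3 [16.2 -4.5] 15.0
0.4 [22.4 -6.3] 18.8
0.5 [29.  -8.1] 21.9
0.6 [ 35.9 -10. ] 24.4
0.7 [ 42.9 -12. ] 26.1
0.8 [ 50.1 -14. ] 27.0
0.9 [ 57.3 -16.1] 27.3
1.0 [ 64.6 -18.1] 26.7
1.1 [ 71.7 -20.1] 25.5
1.2 [ 78.7 -22. ] 23.5
1.3 [ 85.4 -23.9] 20.7
```

View pics/side2.png

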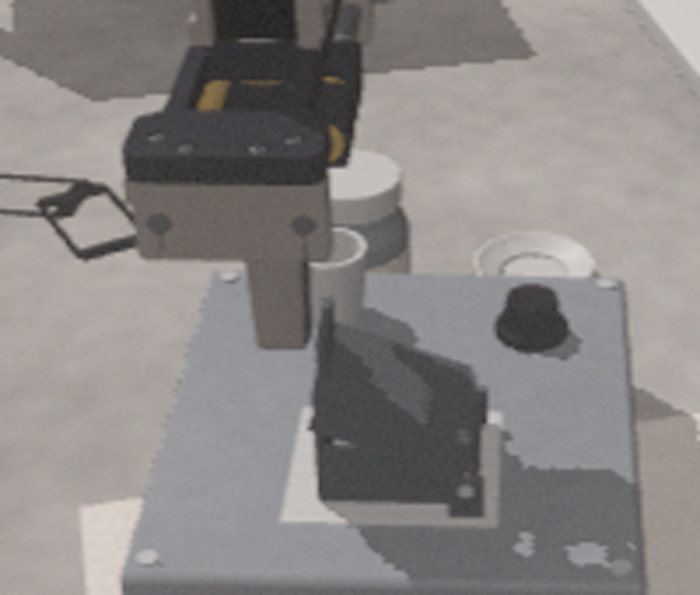

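Request:
jog_arm:
  targets:
    - [[3,-1,0,0,0,0,0],[5,-1.3,0,0,0,0,0],[7.5,-2,3,0,0,0,0],[10,-3,5.6,0,0,0,0],[12.5,-3.5,8,0,0,0,0],[15,-4,10.6,0,0,0,0],[18,-5,13,0,0,0,0],[21,-6,15,0,0,0,0],[24,-6.7,17,0,0,0,0],[27,-7.5,18.8,0,0,0,0],[30.5,-8.5,20.5,0,0,0,0],[34,-9.4,21.9,0,0,0,0],[37.5,-10.3,23.2,0,0,0,0],[41,-11.3,24.4,0,0,0,0],[44,-12.2,25.3,0,0,0,0],[48,-13.3,26.1,0,0,0,0]]

```text
t: 3.88
tool_pos: [0.4849, -0.0047, 0.1588]
eef_rot: [-0.0, 0.991, -0.134, 0.0]
force: [0.4, -0.2, 0.1]
gripper_width: 0.003
```

Run:
```python
from h import *
a=get_image("side")[150:320,160:360];cv2.imwrite("pics/side3.png",cv2.cvtColor(cv2.resize(a,None,fx=3.5,fy=3.5,interpolation=cv2.INTER_CUBIC),cv2.COLOR_RGB2BGR))
p=np.array([.4897,.0343,-.273])
s=read_state();q=s['tool_pos'];print(s['t'],q,"tool in console mm",((q[:2]-p[:2])@R(p[2])*1e3).round(1),s['force'])
```

```text
3.9333 [ 0.48588324 -0.00482763  0.15899665] tool in console mm [  6.9 -38.7] [ 0.27028332 -0.68449032  0.16262203]
```

View pics/side3.png

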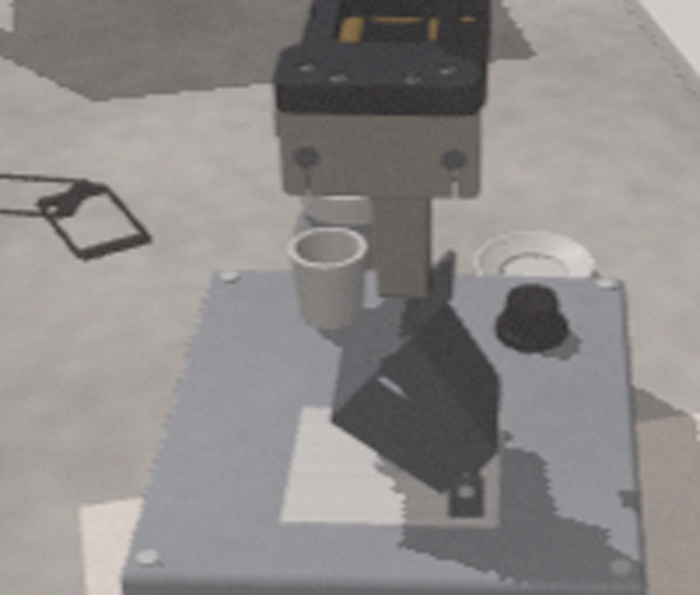

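The guard is up at about 0.7 rad, resting against the finger. I'll continue the arc.

Request:
jog_arm:
  targets:
    - [[3.6,-1,0.5,0,0,0,0],[7.2,-2,0.9,0,0,0,0],[10.8,-3,1.1,0,0,0,0],[14.4,-4.1,1.2,0,0,0,0],[18,-5,1,0,0,0,0],[21.7,-6.1,0.6,0,0,0,0],[25,-7,0,0,0,0,0],[28.8,-8.1,-0.6,0,0,0,0],[32,-9,-1.6,0,0,0,0],[35.8,-10,-2.6,0,0,0,0],[39,-11,-4,0,0,0,0],[42.5,-11.9,-5.4,0,0,0,0],[44,-12.3,-6,0,0,0,0],[44,-12.3,-6,0,0,0,0],[44,-12.3,10,0,0,0,0],[30,-8,30,0,0,0,0]]

```text
t: 5.27
tool_pos: [0.5151, -0.0129, 0.188]
eef_rot: [0.0, 0.991, -0.134, -0.001]
force: [-0.4, -0.7, 0.5]
gripper_width: 0.003
```

Run:
```python
from h import *
a=get_image("side")[150:320,160:360];cv2.imwrite("pics/side4.png",cv2.cvtColor(cv2.resize(a,None,fx=3.5,fy=3.5,interpolation=cv2.INTER_CUBIC),cv2.COLOR_RGB2BGR))
p=np.array([.4897,.0343,-.273])
s=read_state();q=s['tool_pos'];print(s['t'],q,"tool in console mm",((q[:2]-p[:2])@R(p[2])*1e3).round(1),s['force'])
```

```text
5.3167 [ 0.51369031 -0.01213888  0.1918202 ] tool in console mm [ 35.6 -38.3] [-0.3807843   0.61059635  3.42419087]
```

View pics/side4.png

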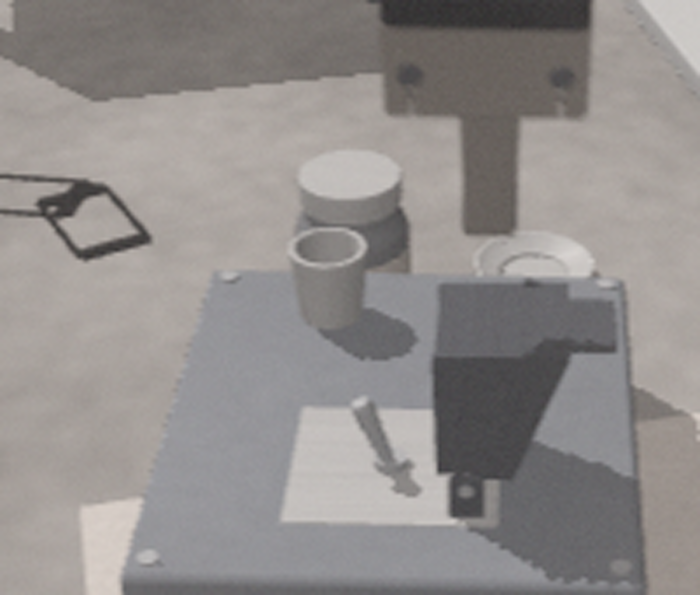

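Guard stands fully back; the toggle is off with its tip at side-image ≈(263,265). Next I bring the finger in front of the toggle.

Request:
jog_arm:
  targets:
    - [[-20,5,0,0,0,0,0],[-45,12,0,0,0,0,0],[-65,17,0,0,0,0,0],[-77,20,0,0,0,0,0],[-77,20,-25,0,0,0,0],[-77,20,-50,0,0,0,0],[-77,20,-75,0,0,0,0],[-77,20,-90,0,0,0,0],[-77,20,-98,0,0,0,0],[-77,20,-98,0,0,0,0],[-77,20,-98,0,0,0,0]]

```text
t: 6.23
tool_pos: [0.4379, 0.0074, 0.0909]
eef_rot: [-0.0, 0.991, -0.134, -0.0]
force: [0.2, 0.9, 0.0]
gripper_width: 0.007
```

Run:
```python
from h import *
a=get_image("side")[150:320,160:360];cv2.imwrite("pics/side5.png",cv2.cvtColor(cv2.resize(a,None,fx=3.5,fy=3.5,interpolation=cv2.INTER_CUBIC),cv2.COLOR_RGB2BGR))
p=np.array([.4897,.0343,-.273])
s=read_state();q=s['tool_pos'];print(s['t'],q,"tool in console mm",((q[:2]-p[:2])@R(p[2])*1e3).round(1),s['force'])
```

```text
6.2833 [0.43828922 0.00738928 0.09136152] tool in console mm [-42.3 -39.8] [ 0.8157474  -0.21192141  0.62592889]
```

View pics/side5.png

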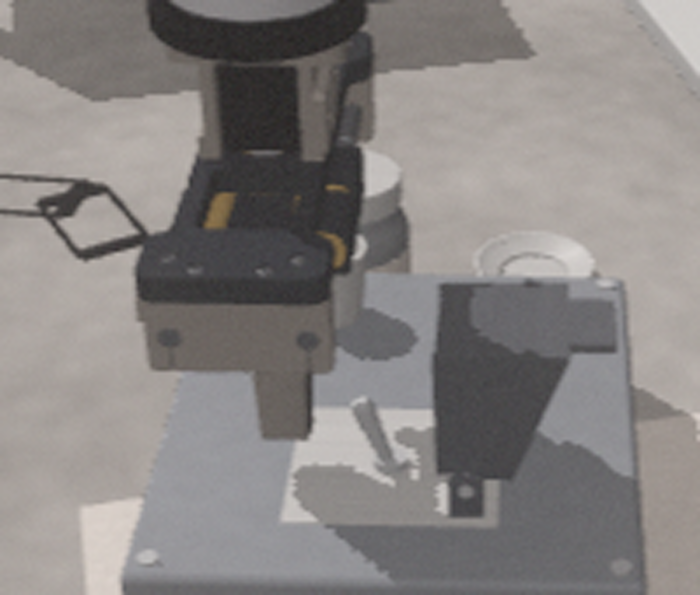

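Request:
jog_arm:
  targets:
    - [[4,-1.1,0,0,0,0,0],[8,-2.2,0,0,0,0,0],[12,-3.3,0,0,0,0,0],[15,-4.2,0,0,0,0,0],[18,-5,0,0,0,0,0],[21,-5.9,0,0,0,0,0],[24,-6.7,0,0,0,0,0],[26,-7.3,0,0,0,0,0],[28,-7.8,0,0,0,0,0],[29,-8.1,0,0,0,0,0],[29,-8.1,0,0,0,0,0]]

```text
t: 7.2
tool_pos: [0.4668, -0.0008, 0.0907]
eef_rot: [0.0, 0.991, -0.134, 0.0]
force: [-1.3, -0.3, 0.7]
gripper_width: 0.006
```

Run:
```python
from h import *
a=get_image("side")[150:320,160:360];cv2.imwrite("pics/side6.png",cv2.cvtColor(cv2.resize(a,None,fx=3.5,fy=3.5,interpolation=cv2.INTER_CUBIC),cv2.COLOR_RGB2BGR))
p=np.array([.4897,.0343,-.273])
s=read_state();q=s['tool_pos'];print(s['t'],q,"tool in console mm",((q[:2]-p[:2])@R(p[2])*1e3).round(1),s['force'])
```

```text
7.25 [ 0.46676588 -0.00074164  0.09068395] tool in console mm [-12.6 -39.9] [-0.85746356  0.29809386  0.14143489]
```

View pics/side6.png

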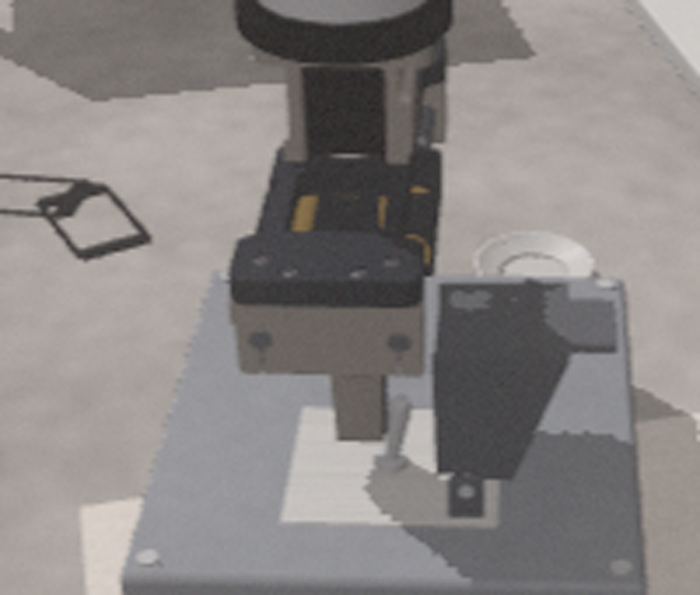

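Request:
jog_arm:
  targets:
    - [[1,-0.3,0,0,0,0,0],[2,-0.6,0,0,0,0,0],[2.5,-0.7,0,0,0,0,0],[3,-0.8,0,0,0,0,0],[3,-0.8,0,0,0,0,0]]

```text
t: 7.67
tool_pos: [0.4696, -0.0015, 0.0906]
eef_rot: [0.0, 0.991, -0.134, -0.0]
force: [-0.9, 0.8, 0.7]
gripper_width: -0.002
```

Run:
```python
from h import *
a=get_image("side")[150:320,160:360];cv2.imwrite("pics/side7.png",cv2.cvtColor(cv2.resize(a,None,fx=3.5,fy=3.5,interpolation=cv2.INTER_CUBIC),cv2.COLOR_RGB2BGR))
p=np.array([.4897,.0343,-.273])
s=read_state();q=s['tool_pos'];print(s['t'],q,"tool in console mm",((q[:2]-p[:2])@R(p[2])*1e3).round(1),s['force'])
for a in (-.35,0,.15,.25,.35): print(a,((proj(camera_model("side"),w(p,[-.002+.034*np.sin(a),-.04,.06+.034*np.cos(a)]))-[160,150])*3.5).round(1))
```

```text
7.7167 [ 0.46960835 -0.00152177  0.09064804] tool in console mm [ -9.7 -39.9] [-1.30753165  0.75622166 -0.09687394]
-0.35 [[355.5 400.3]]
0 [[384.7 396.7]]
0.15 [[397.4 397.7]]
0.25 [[405.8 399.3]]
0.35 [[414.  401.5]]
```

View pics/side7.png

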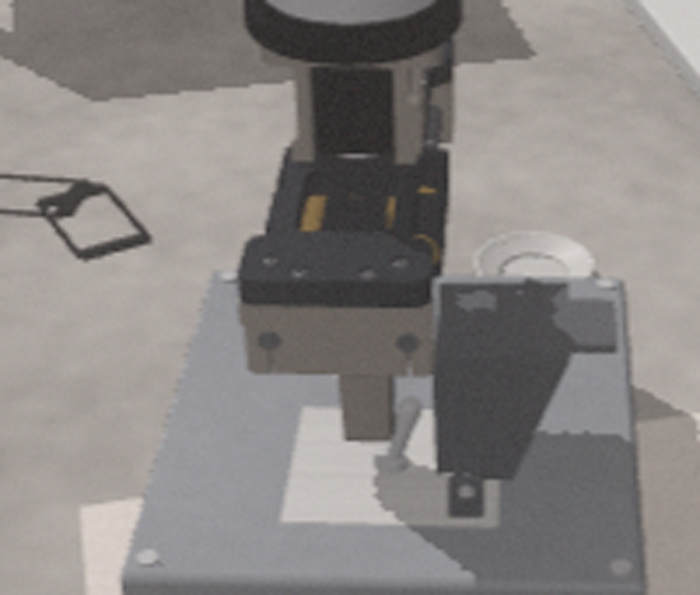

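Request:
jog_arm:
  targets:
    - [[0.5,-0.1,0,0,0,0,0],[1,-0.3,0,0,0,0,0],[1.5,-0.4,0,0,0,0,0],[1.5,-0.4,0,0,0,0,0]]

```text
t: 8.05
tool_pos: [0.4709, -0.0019, 0.0906]
eef_rot: [0.0, 0.991, -0.134, -0.0]
force: [-2.5, 0.7, -0.4]
gripper_width: 0.007
```

Request:
jog_arm:
  targets:
    - [[0.5,-0.1,0,0,0,0,0],[1,-0.3,0,0,0,0,0],[1,-0.3,0,0,0,0,0]]

```text
t: 8.3
tool_pos: [0.4712, -0.0021, 0.0904]
eef_rot: [-0.0, 0.991, -0.134, -0.001]
force: [-5.4, 1.2, 2.1]
gripper_width: 0.006
```

Run:
```python
from h import *
a=get_image("side")[150:320,160:360];cv2.imwrite("pics/side8.png",cv2.cvtColor(cv2.resize(a,None,fx=3.5,fy=3.5,interpolation=cv2.INTER_CUBIC),cv2.COLOR_RGB2BGR))
p=np.array([.4897,.0343,-.273])
s=read_state();q=s['tool_pos'];print(s['t'],q,"tool in console mm",((q[:2]-p[:2])@R(p[2])*1e3).round(1),s['force'])
```

```text
8.35 [ 0.47118571 -0.00205617  0.0904363 ] tool in console mm [ -8. -40.] [-5.07704018  1.54214666  0.40056309]
```

View pics/side8.png

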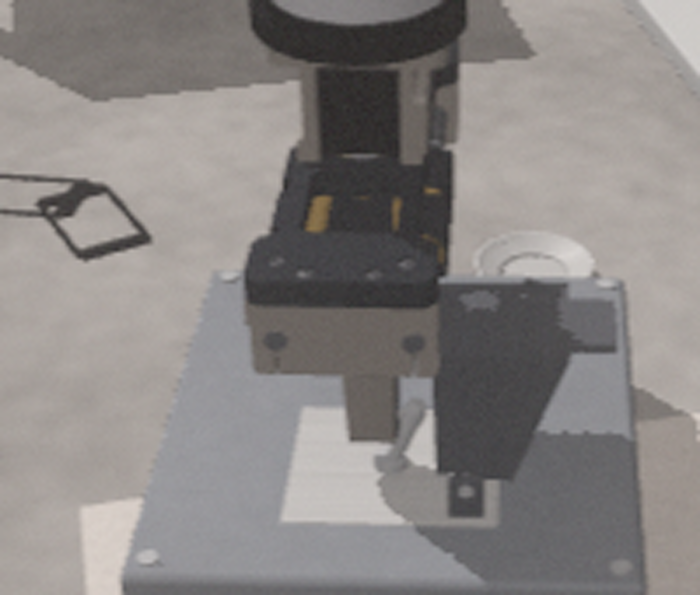

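Force rose to 5.4 N with motion stalled, and the tip is at crop u≈417, so the toggle is at its on stop. I'll back off, go up, and move around behind the guard.

Request:
jog_arm:
  targets:
    - [[-6,1.7,0,0,0,0,0],[-14,4,0,0,0,0,0],[-14,4,25,0,0,0,0],[-14,4,60,0,0,0,0],[-14,4,95,0,0,0,0],[-14,4,110,0,0,0,0],[15,-4,112,0,0,0,0],[45,-13,112,0,0,0,0],[75,-21,112,0,0,0,0],[100,-28,112,0,0,0,0],[119,-33,112,0,0,0,0],[119,-33,112,0,0,0,0],[119,-33,112,0,0,0,0]]

```text
t: 9.43
tool_pos: [0.5911, -0.0352, 0.2023]
eef_rot: [0.0, 0.991, -0.134, 0.0]
force: [-0.8, 0.2, -0.7]
gripper_width: 0.005
```

Run:
```python
from h import *
a=get_image("side")[120:320,160:380];cv2.imwrite("pics/side9.png",cv2.cvtColor(cv2.resize(a,None,fx=2.9,fy=2.9,interpolation=cv2.INTER_CUBIC),cv2.COLOR_RGB2BGR))
p=np.array([.4897,.0343,-.273])
s=read_state();q=s['tool_pos'];print(s['t'],q,"tool in console mm",((q[:2]-p[:2])@R(p[2])*1e3).round(1),s['force'])
for a in (-.35,.25,.35): print(a,((proj(camera_model("side"),w(p,[-.002+.034*np.sin(a),-.04,.06+.034*np.cos(a)]))-[160,120])*2.9).round(1))
```

```text
9.4833 [ 0.59022005 -0.03499222  0.20235116] tool in console mm [115.5 -39.6] [-0.47368251 -0.3215584   0.10152861]
-0.35 [[294.6 418.7]]
0.25 [[336.3 417.8]]
0.35 [[343.1 419.6]]
```

View pics/side9.png

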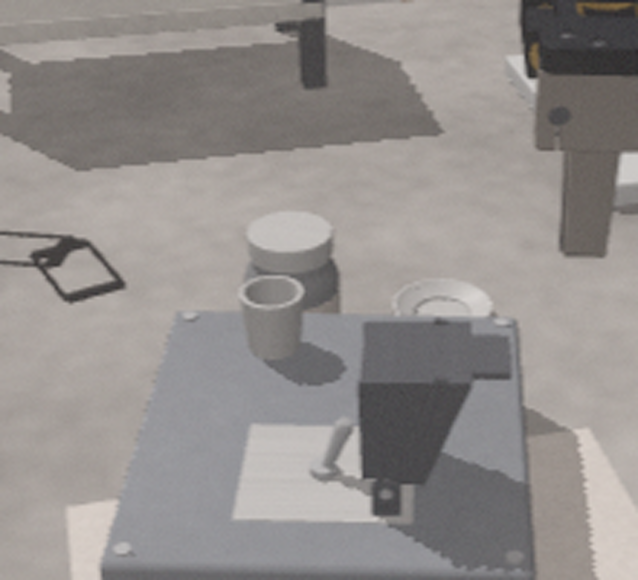

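Toggle tip at crop (344,421) matches the predicted on position (343,420). Guard still back.

Request:
jog_arm:
  targets:
    - [[0,0,-30,0,0,0,0],[0,0,-55,0,0,0,0],[0,0,-71,0,0,0,0],[-6,1.7,-71,0,0,0,0],[-12,3.4,-71,0,0,0,0],[-12,3.4,-71,0,0,0,0]]

```text
t: 9.98
tool_pos: [0.5776, -0.0312, 0.1327]
eef_rot: [-0.0, 0.991, -0.134, -0.0]
force: [0.4, -0.2, -0.3]
gripper_width: 0.002
```

Run:
```python
from h import *
a=get_image("side")[120:320,160:380];cv2.imwrite("pics/side10.png",cv2.cvtColor(cv2.resize(a,None,fx=2.9,fy=2.9,interpolation=cv2.INTER_CUBIC),cv2.COLOR_RGB2BGR))
p=np.array([.4897,.0343,-.273])
s=read_state();q=s['tool_pos'];print(s['t'],q,"tool in console mm",((q[:2]-p[:2])@R(p[2])*1e3).round(1),s['force'])
```

```text
10.0333 [ 0.578697   -0.03144967  0.13319868] tool in console mm [103.4 -39.3] [ 0.09024986  0.0550798  -0.05964171]
```

View pics/side10.png

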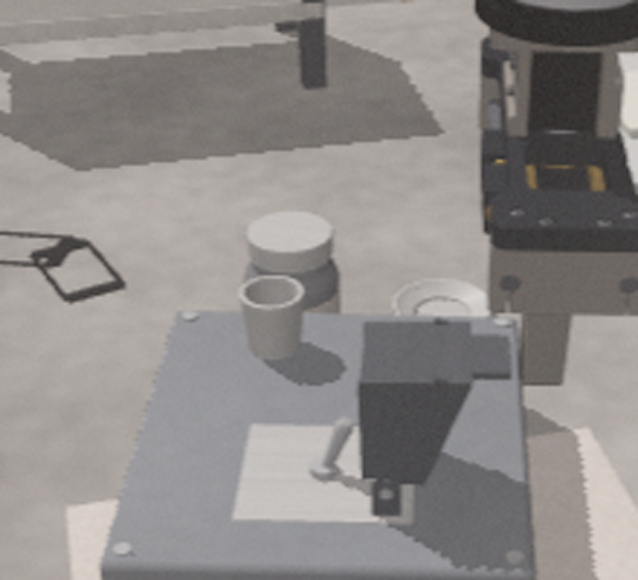

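Request:
jog_arm:
  targets:
    - [[-3,0.8,-3,0,0,0,0],[-6,1.7,-3,0,0,0,0],[-9,2.5,-3,0,0,0,0],[-12,3.4,-3,0,0,0,0],[-15,4.2,-3,0,0,0,0],[-18,5,-3,0,0,0,0],[-21,5.9,-3,0,0,0,0],[-24,6.7,-3,0,0,0,0],[-27,7.6,-3,0,0,0,0],[-30,8.4,-3,0,0,0,0],[-33,9.2,-3,0,0,0,0],[-36,10,-3,0,0,0,0]]

```text
t: 11.03
tool_pos: [0.5427, -0.0217, 0.1286]
eef_rot: [-0.0, 0.991, -0.134, -0.0]
force: [-0.1, -0.5, -0.3]
gripper_width: 0.004
```

Run:
```python
from h import *
a=get_image("side")[120:320,160:380];cv2.imwrite("pics/side11.png",cv2.cvtColor(cv2.resize(a,None,fx=2.9,fy=2.9,interpolation=cv2.INTER_CUBIC),cv2.COLOR_RGB2BGR))
p=np.array([.4897,.0343,-.273])
s=read_state();q=s['tool_pos'];print(s['t'],q,"tool in console mm",((q[:2]-p[:2])@R(p[2])*1e3).round(1),s['force'])
```

```text
11.0833 [ 0.54211959 -0.02158815  0.12855972] tool in console mm [ 65.5 -39.7] [-0.13787329  0.25271278  0.32851648]
```

View pics/side11.png

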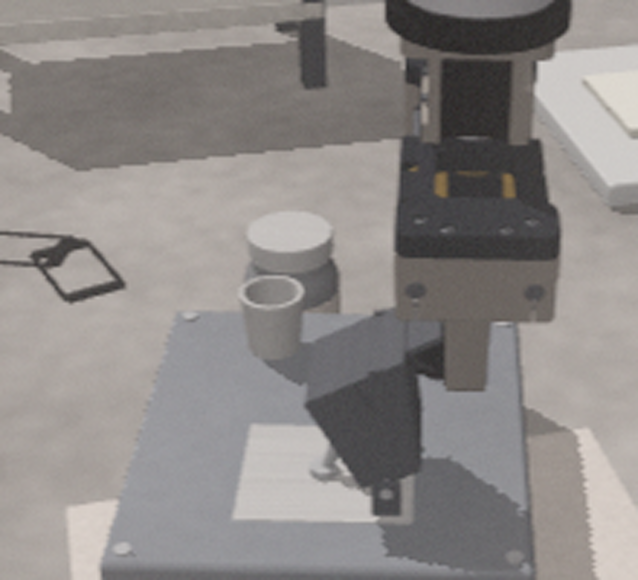

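The guard is tipping, with its tab end against the finger. I'll continue slowly until it falls on its own.

Request:
jog_arm:
  targets:
    - [[-2.5,0.7,0,0,0,0,0],[-5,1.4,0,0,0,0,0],[-7.5,2.1,0,0,0,0,0],[-10,2.8,0,0,0,0,0],[-12,3.4,0,0,0,0,0],[-14,3.9,0,0,0,0,0],[-16,4.5,0,0,0,0,0],[-16,4.5,0,0,0,0,0],[-16,4.5,0,0,0,0,0],[-16,4.5,0,0,0,0,0]]

```text
t: 11.92
tool_pos: [0.5272, -0.0173, 0.1288]
eef_rot: [-0.0, 0.991, -0.134, 0.0]
force: [-0.1, -0.7, -0.4]
gripper_width: 0.005
```

Run:
```python
from h import *
a=get_image("side")[120:320,160:380];cv2.imwrite("pics/side12.png",cv2.cvtColor(cv2.resize(a,None,fx=2.9,fy=2.9,interpolation=cv2.INTER_CUBIC),cv2.COLOR_RGB2BGR))
p=np.array([.4897,.0343,-.273])
s=read_state();q=s['tool_pos'];print(s['t'],q,"tool in console mm",((q[:2]-p[:2])@R(p[2])*1e3).round(1),s['force'])
```

```text
11.9667 [ 0.5272431  -0.01727899  0.12871006] tool in console mm [ 50.1 -39.5] [ 0.09513966 -0.3443575   0.6641974 ]
```

View pics/side12.png

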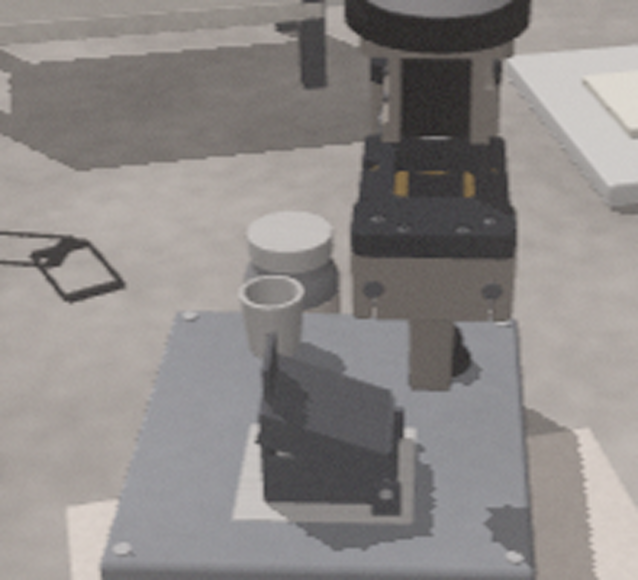

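Guard has dropped shut. I'll retreat upward and backward, then check.

Request:
jog_arm:
  targets:
    - [[15,-4,5,0,0,0,0],[20,-5,35,0,0,0,0],[20,-5,70,0,0,0,0],[20,-5,100,0,0,0,0],[20,-35,110,0,0,0,0],[20,-70,120,0,0,0,0],[20,-105,120,0,0,0,0],[20,-140,120,0,0,0,0],[20,-175,120,0,0,0,0],[20,-210,120,0,0,0,0],[20,-240,120,0,0,0,0],[20,-240,120,0,0,0,0],[20,-240,120,0,0,0,0],[20,-240,120,0,0,0,0]]

```text
t: 13.13
tool_pos: [0.5468, -0.2569, 0.2484]
eef_rot: [-0.0, 0.991, -0.134, -0.0]
force: [-0.0, 0.6, -0.4]
gripper_width: 0.002
```

Run:
```python
from h import *
a=get_image("top");cv2.imwrite("pics/top13.png",cv2.cvtColor(a,cv2.COLOR_RGB2BGR))
b=get_image("side");cv2.imwrite("pics/side13.png",cv2.cvtColor(b,cv2.COLOR_RGB2BGR))
g=cv2.cvtColor(b,cv2.COLOR_RGB2BGR)[220:300,230:330];o=cv2.imread("pics/side0.png")[220:300,230:330]
cv2.imwrite("pics/cmp.png",cv2.resize(np.hstack([o,g]),None,fx=4,fy=4,interpolation=cv2.INTER_CUBIC))
cv2.imwrite("pics/cmpt.png",np.hstack([cv2.imread("pics/top0.png")[200:420,180:490],cv2.cvtColor(a,cv2.COLOR_RGB2BGR)[200:420,180:490]]))
s=read_state();print(s['t'],s['tool_pos'],s['force'])
```

```text
13.2333 [ 0.54712283 -0.2561746   0.24863378] [-0.10672803  0.05014716 -0.50271765]
```

View pics/cmp.png

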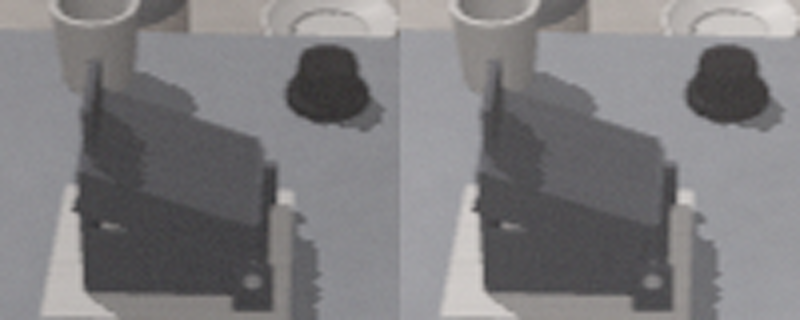

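View pics/cmpt.png

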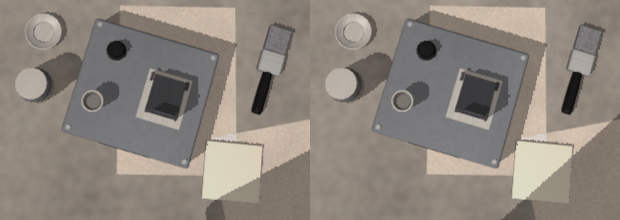

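Before and after match: the guard is shut exactly as at the start, and the pot, jar, lid, tile and brush haven't moved. I'm handing in.

```bash
python3 -c "
from cell import *
print(hand_in())"
```

```text
the job is handed in; nothing more can be done
None
```

I switched the lamp on and handed the job in at about 13 s of robot time; the hand-in reports no verdict. With closed fingers I swung the guard back, pushed the toggle over, then nudged the tab end forward until the guard fell shut by itself.

- **Guard:** the side picture showed it fully back before I touched the toggle. After the drop it looks the same in the pictures as when shut at the start.
- **Toggle:** the push stalled at its stop with the highest reading I saw, about 5.5 N. Before the guard closed, the toggle's tip was within about 2 enlarged pixels of its predicted "on" position. The shut guard hides the toggle, so I could not see it again after the drop.
- **Bystanders:** the pot, jar, lid, tile and brush show no visible movement in the before and after top views.
- **Arm:** it ended about 0.25 m from the guard and touching nothing, with a force reading of about 0.5 N, which is noise.

One small disagreement: the console position from the three cameras differed by up to about 4 mm. I used the combined fit, and it matched the tab's position in the wrist picture to about 1 pixel.

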